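Assemble a prayer wheel on the spindle in the vise

TASK

Build up the small prayer wheel on the upright spindle held in the vise: thread on the flat brass ring first, then the wooden drum with its axle stub up, then the copper dome over that stub, and last the juniper knob over the stub's tip. Lower each part until it rests on the one below before letting go (do not drop it), let each sit flat, and leave the mallet, the oil bottle and the tin of fittings where they are.

Things in the scene. Friction and masses are not known exactly. Their poses are not given: they have to be found in the camera images.
- vise: fixed green steel vise, base 130 x 100 mm; jaws (tops at 65 mm) grip a brass collar 41 mm across, flat top at 75 mm, with an upright dark iron spindle 10 mm across, last 6 mm tapered, tip at 115 mm. Heights above bench. Origin on the spindle axis at bench level, z up, x across the jaws. Screw and 90 mm bar handle reach 120 mm out on the -x side, roughly towards the robot, 50 mm high.
- ring: flat brass ring lying on the bench, 52 mm across, 12 mm thick, plain bore 20 mm. Origin at the centre of its underside, z up; round, its yaw does not matter. About 170 g.
- drum: turned wooden drum with thin copper bands and strips, standing on the bench, 60 mm across, 46 mm tall to its flat top; from the top rises a dark iron axle stub 10 mm across (last 5 mm tapered), tip 82 mm above the underside. Blind bore 20 mm across, 34 mm deep, from below. Origin at the centre of its underside, z up; yaw does not matter. About 220 g.
- dome: hollow copper dome standing on its rim, 56 mm across at the rim, narrowing from 5 mm up to a straight neck 32 mm across that runs from 19 to 28 mm above the rim (the top; grip it there). Open below and through the neck (bore 20 mm). Origin at the centre of its rim's underside, z up; yaw does not matter. About 120 g.
- knob: carved dark juniper knob standing on its foot, 60 mm tall. Foot: cylinder 36 mm across and 28 mm high, with a blind hole 20 mm across and 28 mm deep from below; above it a slim waist (24 mm) and a bud 32 mm across. Origin at the centre of its underside, z up; yaw does not matter. About 45 g.
- mallet: wooden mallet lying beyond the work, handle 180 mm long, head 60 mm across and 85 mm long; bystander. Origin on the bench under the head's middle; the handle runs along its -x axis, away from the robot.
- oil: grey oil bottle, 50 mm across, 130 mm tall, standing beyond the work; bystander. Origin at the centre of its underside.
- tin: shallow open steel tin of small brass fittings, 70 x 100 x 30 mm, beyond the work; bystander. Origin at the centre of its underside.
There are look-alikes about, which are no part of the job. Of the things like the drum, leave any that is green; of the rest the smaller one is meant.

How it is judged (in metres and radians):
On the way, in this order (a step that is already met when the one before it is completed fails the run):
1. the brass ring lies flat on the collar, round the spindle, and is released (horizontal distance between ring and vise below 0.018 m and z of ring in the frame of vise between 0.07 and 0.08 m and angle between ring's own z axis and vertical below 0.12 rad and contact force between the fingers and ring below 0.2 N and linear speed of ring below 0.03 m/s), for 0.2 s.
2. the drum stands on the ring and is released (all of step 1 and horizontal distance between drum and vise below 0.018 m and z of drum in the frame of vise between 0.082 and 0.092 m and angle between drum's own z axis and vertical below 0.12 rad and contact force between the fingers and drum below 0.2 N and linear speed of drum below 0.03 m/s), for 0.2 s.
3. the dome sits on the drum, neck up, and is released (all of step 2 and horizontal distance between dome and vise below 0.018 m and z of dome in the frame of vise between 0.128 and 0.138 m and angle between dome's own z axis and vertical below 0.12 rad and contact force between the fingers and dome below 0.2 N and linear speed of dome below 0.03 m/s), for 0.2 s.
4. the knob sits on the dome's neck over the axle stub and is released (all of step 3 and horizontal distance between knob and vise below 0.018 m and z of knob in the frame of vise between 0.156 and 0.166 m and angle between knob's own z axis and vertical below 0.12 rad and contact force between the fingers and knob below 0.2 N and linear speed of knob below 0.03 m/s), for 0.2 s.
At the end, for the whole second after the job is handed in: On the spindle, from the collar up: ring, drum, dome, knob, each within 18 mm of the spindle's axis, within 5 mm of the height at which it rests on the one below, tilted less than 0.12 rad, released and at rest (below 30 mm/s); mallet, oil bottle and tin within 30 mm of where they were (all of step 4 and distance of each of mallet, oil, tin from where it was at the start of the episode below 0.03 m); the robot touches nothing.
It fails at once if a part is dropped: it falls free of the fingers faster than 0.6 m/s (a fall of about 18 mm) ((linear speed of ring above 0.6 m/s and contact force between the fingers and ring below 0.01 N) or (linear speed of drum above 0.6 m/s and contact force between the fingers and drum below 0.01 N) or (linear speed of dome above 0.6 m/s and contact force between the fingers and dome below 0.01 N) or (linear speed of knob above 0.6 m/s and contact force between the fingers and knob below 0.01 N)).
It fails at once if mallet, oil bottle or tin pushed more than 30 mm (distance of any of mallet, oil, tin from where it was at the start of the episode above 0.03 m).
It also fails if it takes over 115 s, if anything falls off the work surface, if the arm or the gripper's body presses on something with over 40 N, if the wrist force passes 120 N, or if a joint passes its speed limit or range.

ROBOT

A 6-joint arm with a two-finger parallel gripper is mounted at the origin on the work surface. World frame = base frame: x ahead of the robot, y to its left, z up, the work surface at z = 0. Lengths are in m, angles in degrees, forces in N, time in s.
With the tool pointing down it reaches from about 0.375 to 0.825 m from the base axis. Payload 5.5 kg.
Tool frame: the origin (TCP) lies midway between the tips of the shut fingers; the grasp point (between the pads) lies 19 mm behind it; z points along the fingers, y is the line along which they close (so a half turn about z gives the same grasp; the last joint's range is limited). The gripper opens to 85 mm and grips with 20 to 120 N. Pads are 22 mm wide; open, the fingers measure 114 mm over their backs; the gripper's body (76 mm by 85 mm) begins 54 mm behind the grasp point. The pads swing forward as they close: fully open they stand 13 mm farther back than shut.
Start: joints at [63.541, 17.962, -2.699, 69.339, 0, 90], TCP at [0.267, 0.537, 0.197] pointing down, gripper open.
Joint ranges: [-152.73, 152.73], [-39.44, 99.34], [-58.76, 71.6], [-118.89, 123.64], [-81.53, 83.1], [-180, 180]. Speed limits (degrees/s): [136.94, 136.94, 172.46, 180, 180, 180].

INTERFACE

Orientations are given as [roll, pitch, yaw] about the fixed x, y, z axes, in that order (R = Rz(yaw) Ry(pitch) Rx(roll)).
In Python, from rig import arm, eoat, kinematics, monitor, optics, hand_in gives the robot as it stands. Calls block until the motion is done:
- arm.movep(position, orientation): joint-space move of the TCP to a pose.
- arm.move_linear(position, rot=None, v=0.15): straight line of the TCP; rot=None keeps the orientation; v is the mean speed in m/s.
- arm.move_j(angles): joint-space move.
- eoat.gripper_open() and eoat.clamp(): open the fingers fully, or close them until they stop; the grip force is fixed at half the most.
- arm.dwell(seconds).
- kinematics.solve_ik(position, orientation): joint angles nearest the present ones, or None.
- monitor.observe(): the state.
- optics.get_image(name): name is "side" or "top" or "wrist"; returns a dict with "frame" (480x640x3 uint8, blue, green, red), "fov_y" (degrees; the focal length in pixels is half the picture's height over the tangent of half this angle, whatever the lens; pixels are square), "cx", "cy" (the principal point, pixels), "world_from_camera" (4x4, takes a point from camera to world coordinates). Camera axes: x right, y down, z forward; pixel columns grow to the right and rows downward; lengths in m; the calibration is good to about 2 mm. A picture is of the moment at which its call begins. There is no depth.
A pose or a line that the arm cannot do raises arm.PlanningError and nothing moves.
- hand_in(): hands the job in; it is judged then, once.
The state is a dict: "t": time; "qpos": joint angles; "qvel": joint speeds; "effort": joint torques, N m; "tool_pos": TCP position; "eef_rot": TCP orientation; "force": force on the tool from outside, world axes, zero at the start; "ft_torque": the same for the moment, N m; "width": finger opening in m; "finger_force": force on a finger pad.
Only numpy, scipy, OpenCV 4.12 (cv2) and the standard library are available. Lean on these libraries where they do the work, as an engineer would, in place of code of your own. Each camera call takes 0.05 s, during which the arm holds its last target. There are 200 camera calls.

## Working session

There is one attempt and no reset: what is moved stays moved. The work goes in short steps, each a Python script; the robot and the scene stay as the last script left them, time stands still between calls to the robot, and variables do not carry over. Pictures are saved under pics/ and viewed, at most 14 in all, crops included, and the job is handed in when it is done.

```bash
ls; mkdir -p pics
python3 - <<'E'
from rig import optics,monitor
import cv2,numpy as np
for n in ["side","top","wrist"]:
    d=optics.get_image(n); cv2.imwrite(f"pics/{n}0.png",d["frame"]); print(n,d["fov_y"],d["cx"],d["cy"],np.round(d["world_from_camera"],4).tolist())
s=monitor.observe();print(s["t"],s["width"],s["force"],s["eef_rot"])
E
```

```text
pics
side 49.90644260172358 323.1235361679687 238.5831831860727 [[0.8946, -0.3222, 0.3096, 0.2794], [-0.4466, -0.6227, 0.6424, -0.6471], [-0.0142, -0.713, -0.701, 0.7659], [0.0, 0.0, 0.0, 1.0]]
top 56.747083792387464 323.3188099077423 249.23988126541298 [[-0.0082, -0.9967, 0.0813, 0.4946], [-1.0, 0.0085, 0.0032, -0.0149], [-0.0039, -0.0812, -0.9967, 1.1019], [0.0, 0.0, 0.0, 1.0]]
wrist 61.076845531244814 320.0173450145496 236.70564052776885 [[0.4462, 0.8592, 0.2503, 0.2029], [0.8949, -0.4283, -0.1252, 0.5689], [-0.0004, 0.2798, -0.96, 0.3726], [0.0, 0.0, 0.0, 1.0]]
0.15 0.08513362673441331 [-0.46804978 -0.05315056 -0.66021008] [-1.79920418e+02 -5.51048943e-04  1.53538939e+02]
```

View pics/top0.png

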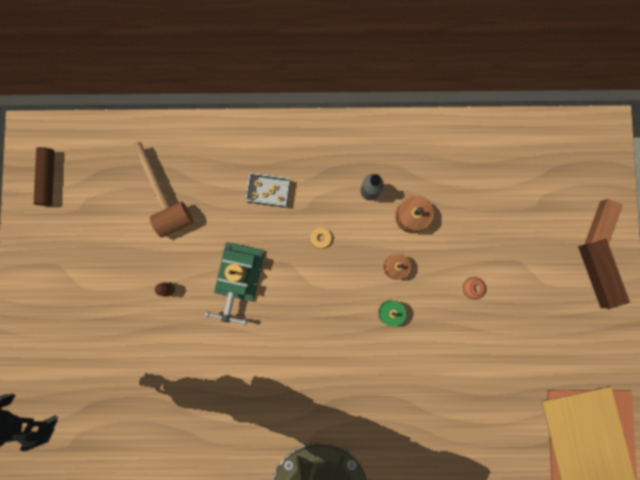

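View pics/side0.png

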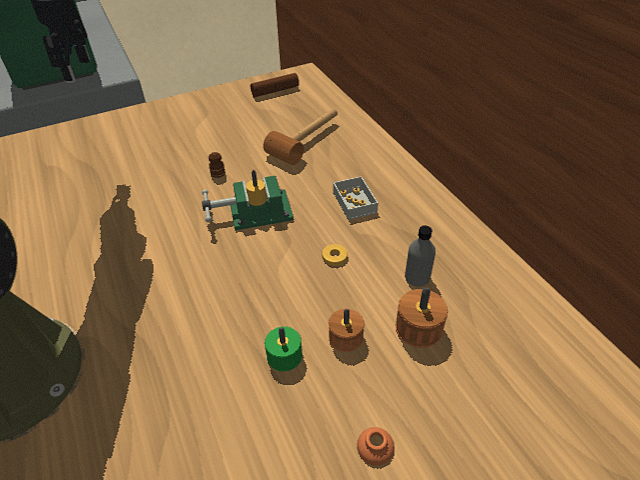

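Top view: the ring is at (321,238), the spindle at (234,272), the knob at (165,289) and the dome at (474,288). The mallet head is at (171,219), the tin at (270,190) and the oil at (372,187).
Drum candidates (top pixels): large brown (416,214), small brown (398,266) and green (394,313). By the description I choose the small brown one, which is at (346,328) in the side view. I see only one ring, one dome and one knob. The dark cylinders at (45,177) and (605,272) are unrelated.

```bash
cat > h.py <<'E'
import cv2,numpy as np
from rig import arm,eoat,kinematics,monitor,optics
def ray(d,p):
    f=240/np.tan(np.radians(d["fov_y"]/2)); T=np.array(d["world_from_camera"])
    v=T[:3,:3]@np.array([(p[0]-d["cx"])/f,(p[1]-d["cy"])/f,1]); return T[:3,3],v/np.linalg.norm(v)
def plane(d,p,z):
    o,v=ray(d,p); return o+v*(z-o[2])/v[2]
def tri(*obs):
    A=np.zeros((3,3));b=np.zeros(3);R=[ray(d,p) for d,p in obs]
    for o,v in R: M=np.eye(3)-np.outer(v,v);A+=M;b+=M@o
    x=np.linalg.solve(A,b); return x,[float(np.linalg.norm(np.cross(x-o,v))) for o,v in R]
def project(d,X):
    f=240/np.tan(np.radians(d["fov_y"]/2));T=np.array(d["world_from_camera"]);c=T[:3,:3].T@(np.array(X)-T[:3,3])
    return np.array([d["cx"]+f*c[0]/c[2],d["cy"]+f*c[1]/c[2]])
E
python3 - <<'E'
from h import *
t=optics.get_image("top");s=optics.get_image("side")
def crop(d,x,y,w,h,k): return cv2.resize(d["frame"][y:y+h,x:x+w],None,fx=k,fy=k,interpolation=cv2.INTER_CUBIC)
a=crop(t,300,190,200,150,4);b=crop(t,145,235,120,90,4)
cv2.imwrite("pics/c1.png",a)
C=lambda d,x,y,w,h:cv2.resize(d["frame"][y:y+h,x:x+w],(400,300),interpolation=cv2.INTER_CUBIC)
cv2.imwrite("pics/c2.png",np.vstack([np.hstack([C(t,150,240,120,90),C(s,200,145,120,90)]),np.hstack([C(s,310,235,120,90),C(s,310,290,80,60)])]))
# rough floor positions
for n,p,q in [("ring",(321,238),(335,255)),("spindle tip",(234,272),(254,172)),("drum stub",(402,266),(346,311)),("knob",(165,289),(216,157)),("dome top",(475,288),(376,440))]:
    print(n,np.round(tri((t,p),(s,q))[0],4),np.round(tri((t,p),(s,q))[1],4))
E
```

```text
ring [ 0.6128 -0.0063  0.0087] [0.0013 0.0013]
spindle tip [0.5258 0.1862 0.1196] [0.0001 0.0001]
drum stub [ 0.5378 -0.1916  0.0837] [0.0003 0.0003]
knob [0.4899 0.3596 0.0594] [0.0005 0.0005]
dome top [ 0.4869 -0.3782  0.0214] [0.0016 0.0016]
```

View pics/c1.png

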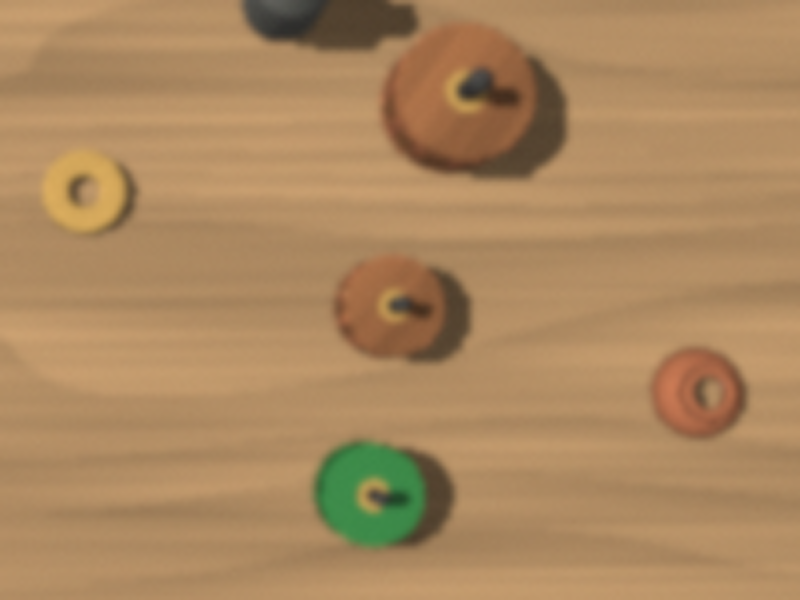

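View pics/c2.png

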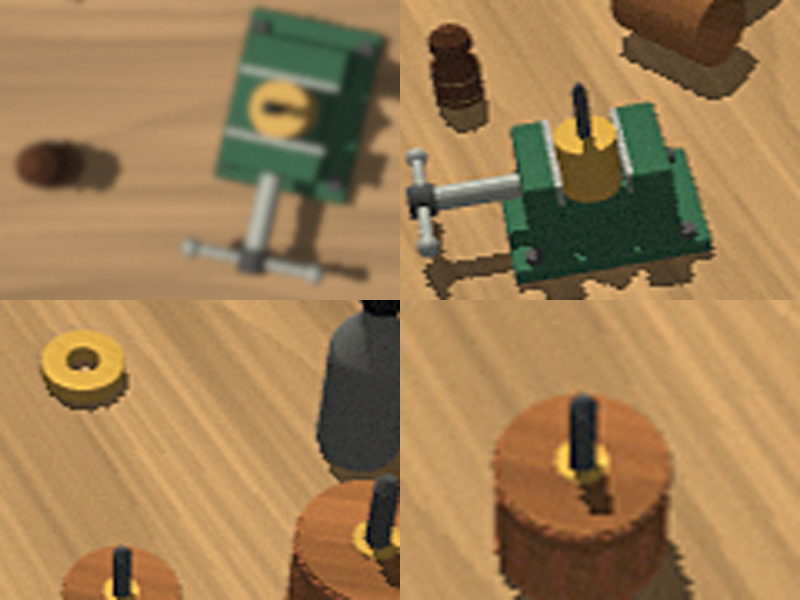

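Crops: c1 confirms the small brown drum, with its disc at (390,305) and stub tip at about (408,304) in the crop, flanked by the larger one and the green one. The ring is at (86,191) and the dome neck hole at (710,392), both in c1. c2 shows the collar disc at about (283,110) and the knob at (48,165) in its top-left panel. Next I look from the wrist over the vise and over the ring.

```bash
cat >> h.py <<'E'
def pose(x,y,off=0):
    return [180,0,float(np.degrees(np.arctan2(y,x)))+off]
def over(x,y,z,off=0): arm.movep([x,y,z],pose(x,y,off))
def comps(mask,amin=150):
    mask=cv2.morphologyEx(mask,cv2.MORPH_OPEN,np.ones((3,3),np.uint8))
    out=[]
    for c in cv2.findContours(mask,cv2.RETR_EXTERNAL,cv2.CHAIN_APPROX_NONE)[0]:
        a=cv2.contourArea(c)
        if a>amin and len(c)>5: out.append((a,np.round(cv2.fitEllipse(c)[0],1).tolist(),np.round(cv2.fitEllipse(c)[1],1).tolist()))
    return sorted(out,reverse=True)
def hsv(d,lo,hi): return cv2.inRange(cv2.cvtColor(d["frame"],cv2.COLOR_BGR2HSV),np.array(lo),np.array(hi))
E
python3 - <<'E'
from h import *
import pickle
for off in (0,180,-180): 
    r=[kinematics.solve_ik([x,y,.22],pose(x,y,off)) for x,y in [(.526,.187),(.613,-.006),(.49,.36)]]
    print(off,[None if q is None else np.round(q,0).tolist() for q in r])
off=0 if r is None else 180
off=180 if kinematics.solve_ik([.526,.187,.22],pose(.526,.187,180)) is not None else 0
over(.526,.187,.24,off); a=optics.get_image("wrist")
over(.613,-.006,.2,off); b=optics.get_image("wrist")
pickle.dump((a,b,optics.get_image("top"),optics.get_image("side")),open("p1.pkl","wb"))
cv2.imwrite("pics/w1.png",np.hstack([cv2.resize(i["frame"],(400,300)) for i in (a,b)]))
print(np.round(a["world_from_camera"],3)[:3,3],monitor.observe()["tool_pos"],monitor.observe()["t"])
Y=([15,110,120],[32,255,255])
for i in (a,b): print(comps(hsv(i,*Y)))
E
```

```text
0 [[20.0, 13.0, -6.0, 71.0, 0.0, -180.0], [-1.0, 19.0, 2.0, 73.0, 0.0, -180.0], [36.0, 18.0, 1.0, 72.0, 0.0, -180.0]]
180 [[20.0, 13.0, -6.0, 71.0, 0.0, 0.0], [-1.0, 19.0, 2.0, 73.0, 0.0, 0.0], [36.0, 18.0, 1.0, 72.0, 0.0, 0.0]]
-180 [[20.0, 13.0, -6.0, 71.0, 0.0, -0.0], [-1.0, 19.0, 2.0, 73.0, 0.0, -0.0], [36.0, 18.0, 1.0, 72.0, 0.0, -0.0]]
[0.458 0.164 0.416] [ 0.61293156 -0.00417324  0.20063112] 2.925
[(226233.0, [328.8, 193.0], [437.5, 731.9]), (1607.5, [437.3, 412.7], [39.1, 61.7]), (451.0, [555.0, 472.4], [15.7, 44.3])]
[(184222.0, [319.8, 199.5], [463.4, 633.6]), (644.5, [579.4, 9.0], [20.9, 45.3]), (484.5, [630.6, 16.8], [20.6, 34.9]), (452.0, [85.6, 472.4], [15.6, 45.5]), (416.0, [554.4, 471.7], [14.7, 44.1]), (354.0, [45.9, 277.2], [25.8, 30.5]), (243.5, [82.4, 118.8], [21.1, 24.6])]
```

View pics/w1.png

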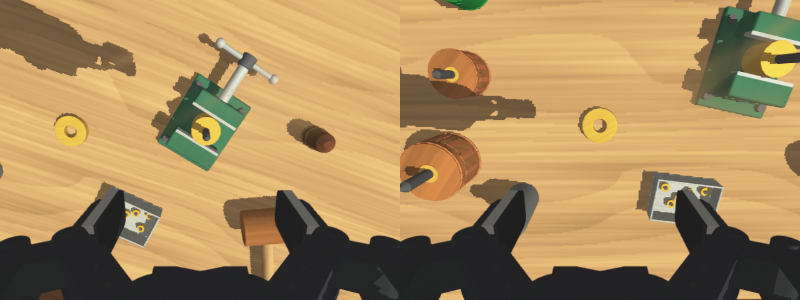

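The left half (over the vise) shows the collar at about (328,210), the spindle tip at about (331,214) and the ring at about (112,208), in full-size pixels. The right half shows the ring at about (318,198). The brass mask must be narrower, because it also takes in the bench wood.

Run:
```python
from h import *
import pickle
a,b,t,s=pickle.load(open("p1.pkl","rb"))
for n,i,p in (("a",a,(112,208)),("a",a,(318,205)),("b",b,(318,198)),("t",t,(321,238)),("t",t,(235,273)),("s",s,(335,252)),("s",s,(258,190))):
    H=cv2.cvtColor(i["frame"],cv2.COLOR_BGR2HSV); print(n,p,[H[p[1]+dy,p[0]+dx].tolist() for dx,dy in((-8,0),(0,8),(8,0),(0,-8),(30,30))])
Y=([20,150,120],[32,255,255])
def near(i,p): 
    c=comps(hsv(i,*Y),40); return sorted(c,key=lambda c:np.hypot(c[1][0]-p[0],c[1][1]-p[1]))[0]
ra,rb,rt,rs=near(a,(112,208)),near(b,(318,198)),near(t,(321,238)),near(s,(335,255)); print(ra,rb,rt,rs)
print("ring a,b",tri((a,ra[1]),(b,rb[1]))," all",tri((a,ra[1]),(b,rb[1]),(t,rt[1])))
print("b on .012",plane(b,rb[1],.012),"t",plane(t,rt[1],.012))
ca,ct=near(a,(328,210)),near(t,(235,273)); print(ca,ct,tri((a,ca[1]),(t,ct[1])),plane(a,ca[1],.075),plane(t,ct[1],.075))
cv2.imwrite("pics/w2.png",np.hstack([cv2.resize(b["frame"][158:238,268:368],(400,320)),cv2.resize(a["frame"][170:250,280:380],(400,320))]))
arm.dwell(.2);o=monitor.observe();print(o["tool_pos"],o["eef_rot"])
```

```text
a (112, 208) [[20, 170, 186], [20, 156, 118], [16, 125, 202], [20, 141, 231], [19, 121, 231]]
a (318, 205) [[20, 162, 132], [24, 168, 241], [20, 115, 93], [21, 172, 223], [67, 101, 141]]
b (318, 198) [[18, 124, 224], [17, 127, 201], [16, 118, 115], [18, 147, 198], [18, 121, 228]]
t (321, 238) [[28, 77, 112], [28, 77, 109], [28, 79, 103], [29, 76, 108], [28, 77, 86]]
t (235, 273) [[21, 132, 237], [19, 88, 199], [20, 139, 101], [22, 125, 241], [29, 78, 121]]
s (335, 252) [[20, 174, 226], [21, 171, 235], [20, 169, 226], [20, 173, 228], [17, 128, 201]]
s (258, 190) [[19, 170, 195], [21, 162, 104], [28, 18, 173], [21, 170, 245], [75, 149, 53]]Traceback (most recent call last):
  File "<stdin>", line 9, in <module>
  File "<stdin>", line 8, in near
IndexError: list index out of range
```

Run:
```python
from h import *
import pickle
a,b,t,s=pickle.load(open("p1.pkl","rb"))
t["frame"]=cv2.imread("pics/top0.png"); s["frame"]=cv2.imread("pics/side0.png"); pickle.dump((a,b,t,s),open("p1.pkl","wb"))
def near(i,p,smin=140,h=19): 
    c=comps(hsv(i,[h,smin,150],[32,255,255]),40); return sorted(c,key=lambda c:np.hypot(c[1][0]-p[0],c[1][1]-p[1]))[0]
ra,rb,rt=near(a,(112,208)),near(b,(318,198)),near(t,(321,238),115); print(ra,rb,rt)
print("ring a,b",tri((a,ra[1]),(b,rb[1])),"all",tri((a,ra[1]),(b,rb[1]),(t,rt[1])))
print("b on .012",plane(b,rb[1],.012),"a",plane(a,ra[1],.012),"t",plane(t,rt[1],.012))
ca,ct=near(a,(328,210)),near(t,(235,273),115); print(ca,ct,tri((a,ca[1]),(t,ct[1])),plane(a,ca[1],.075),plane(t,ct[1],.075))
cv2.imwrite("pics/w2.png",np.hstack([cv2.resize(b["frame"][158:238,268:368],(400,320)),cv2.resize(a["frame"][170:250,280:380],(400,320))]))
arm.dwell(.2);o=monitor.observe();print(o["tool_pos"],o["eef_rot"])
```

```text
(1998.5, [113.6, 209.2], [46.4, 55.1]) (2390.5, [319.3, 200.1], [54.7, 55.7]) (260.0, [320.9, 237.8], [18.1, 18.5])
ring a,b (array([ 0.61359833, -0.00462502,  0.00758618]), [3.39723619637566e-05, 3.3972361963847525e-05]) all (array([ 0.61310843, -0.00491395,  0.00774843]), [0.0005245176475004471, 0.0005679897087585245, 0.0010862302382720912])
b on .012 [ 0.61276147 -0.00460516  0.012     ] a [ 0.61188609 -0.0028137   0.012     ] t [ 0.61177606 -0.00560109  0.012     ]
(1184.0, [330.0, 208.7], [41.8, 45.1]) (149.0, [233.0, 272.4], [15.2, 15.7]) (array([0.52633004, 0.19798855, 0.07208962]), [0.0002497960269021126, 0.00024979602690202894]) [0.52561165 0.19749167 0.075     ] [0.5263751  0.19760181 0.075     ]
[ 0.61297505 -0.00499352  0.20035582] [1.79995881e+02 2.76821151e-02 1.79531033e+02]
```

View pics/w2.png

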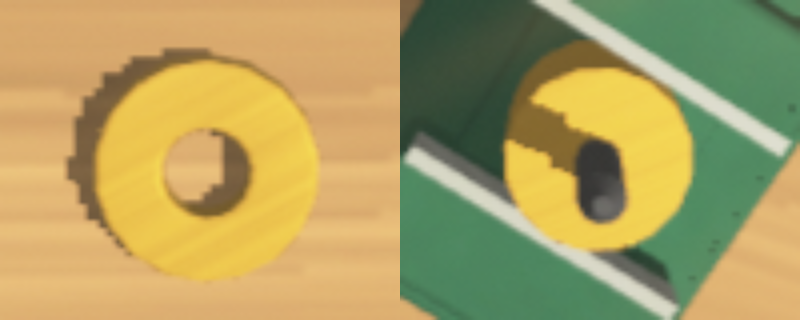

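The left panel shows the ring with its centre at about (319,200) in the full picture. The right panel shows the collar disc centred at about (329.5,209.5) and the spindle tip at about (330.8,221). The heights check out: ring top about 8–12 mm, collar top about 72–75 mm. Now I grasp the ring.

```bash
cat >> h.py <<'E'
def st(m=""):
    o=monitor.observe(); print(m,round(o["t"],2),np.round(o["tool_pos"],4),np.round(o["force"],2),"w",round(o["width"],4),"ff",np.round(o["finger_force"],2)); return o
E
python3 - <<'E'
from h import *
import pickle
a,b,t,s=pickle.load(open("p1.pkl","rb"))
print("tip",plane(a,(330.8,221.3),.114), plane(t,(231.3,271.8),.114))
P=(.6127,-.0048)
over(*P,.06,180);arm.dwell(.3);st("above")
arm.move_linear([*P,0.0],v=.08);arm.dwell(.2);st("down")
eoat.clamp();arm.dwell(.2);st("clamp")
arm.move_linear([*P,0.03],v=.06);arm.dwell(.2);st("lift")
w=optics.get_image("wrist");cv2.imwrite("pics/w3.png",w["frame"])
E
```

```text
tip [0.52694632 0.19758531 0.114     ] [0.52653114 0.19332679 0.114     ]
above 4.04 [ 0.6142 -0.0048  0.0618] [-0.78  0.47  0.7 ] w 0.0852 ff 0.0
down 5.14 [ 0.6133 -0.0048  0.0007] [ 0.06  0.06 -0.19] w 0.0854 ff 0.0
clamp 6.11 [ 0.6127 -0.0048  0.    ] [-0.4  -0.71 -0.4 ] w 0.0001 ff 0.0
lift 6.96 [ 0.6123 -0.0048  0.0295] [ 0.07  1.07 -0.36] w -0.0001 ff 0.0
```

View pics/w3.png

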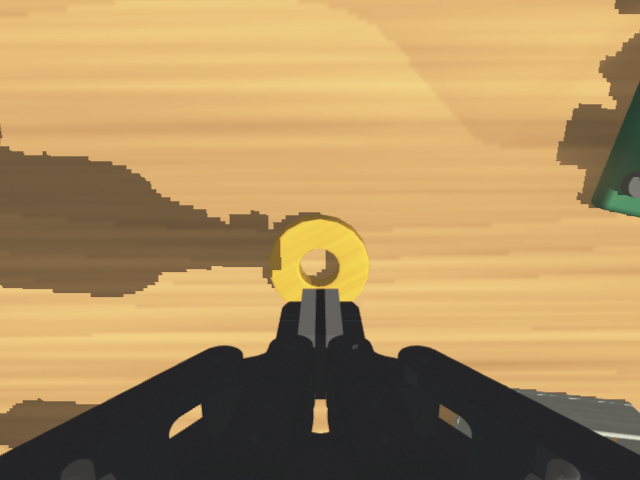

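The fingers are shut at (321,290) and have missed. The ring lies at about (320,262), free on the bench and nearer the base than the tips. I re-measure before trying again.

Run:
```python
from h import *
import pickle
eoat.gripper_open()
o=st()
arm.move_linear([.55,-.0048,.15],v=.15);arm.dwell(.3);st()
w=optics.get_image("wrist");t=optics.get_image("top");s=optics.get_image("side")
pickle.dump((w,t,s),open("p2.pkl","wb"))
g=lambda i,p,sm:sorted(comps(hsv(i,[19,sm,150],[32,255,255]),40),key=lambda c:np.hypot(c[1][0]-p[0],c[1][1]-p[1]))[:2]
q=project(w,[.61,-.005,.01]);print(q,g(w,q,140),g(t,(321,238),115),g(s,(335,253),150))
T=np.array(w["world_from_camera"]);print(T)
for i,c in((w,g(w,q,140)[0]),(t,g(t,(321,238),115)[0]),(s,g(s,(335,253),150)[0])): print(plane(i,c[1],.012))
w3=cv2.imread("pics/w3.png");print(comps(cv2.inRange(cv2.cvtColor(w3,cv2.COLOR_BGR2HSV),np.array([19,140,150]),np.array([32,255,255])))[:3])
```

```text
7.79 [ 0.6127 -0.0048  0.03  ] [ 0.29  1.28 -0.25] w 0.0853 ff 0.0
 9.14 [ 0.5498 -0.0048  0.1493] [ 1.11 -0.13 -0.77] w 0.0856 ff 0.0
[319.62400854 282.73906831] [(2672.0, [320.2, 286.4], [55.8, 61.0]), (54.0, [443.8, 414.1], [10.2, 12.8])] [(161.5, [233.1, 272.5], [15.4, 16.0]), (5872.0, [588.2, 436.9], [78.2, 105.9])] [(322.0, [334.5, 252.6], [17.2, 23.9]), (43.5, [260.0, 184.4], [6.0, 9.5])]
[[ 0.0085136   0.96016833  0.27929248  0.4782774 ]
 [ 0.99996289 -0.00854277 -0.00111276 -0.00396564]
 [ 0.0013175   0.27929159 -0.96020543  0.32530735]
 [ 0.          0.          0.          1.        ]]
[ 0.61244725 -0.00454325  0.012     ]
[0.52808001 0.21038807 0.012     ]
[ 0.61476941 -0.00299459  0.012     ]
[(4916.5, [320.9, 260.5], [80.5, 97.1])]
```

Both wrist views agree that the ring is unmoved at (0.6125,-0.0046). So the shut fingers at "TCP z=0" must have passed above it, which means the real tips stand higher than reported. I probe the bare bench gently to find the true tip height.

```bash
cat >> h.py <<'E'
def probe(x,y,z0,z1,dz=.002,thr=2.5,wait=.06):
    """step down until the vertical force changes by thr"""
    f0=np.mean([monitor.observe()["force"][2] for _ in range(3)]); z=z0
    while z>z1:
        z-=dz; arm.move_linear([x,y,z],v=.05); arm.dwell(wait); o=monitor.observe()
        if abs(o["force"][2]-f0)>thr: print("contact",z,o["tool_pos"][2],o["force"]-0,f0); return z
    print("no contact",z,monitor.observe()["tool_pos"],monitor.observe()["force"]); return None
E
python3 - <<'E'
from h import *
eoat.clamp()
x,y=.55,-.0048
arm.move_linear([x,y,.02],v=.15);arm.dwell(.3);st()
s=optics.get_image("side");p=project(s,[x,y,.02]).astype(int);print(p)
cv2.imwrite("pics/s3.png",cv2.resize(s["frame"][p[1]-60:p[1]+30,p[0]-60:p[0]+60],None,fx=5,fy=5))
probe(x,y,.02,-.03);st()
arm.move_linear([x,y,.03],v=.1);st()
E
```

```text
11.38 [ 0.5505 -0.0048  0.0206] [-0.47 -0.11 -0.49] w 0.0002 ff 0.0
[305 261]
no contact -0.030000000000000013 [ 0.54988677 -0.00481258 -0.03008194] [-0.05930457 -0.11333051  1.02006428]
 19.13 [ 0.5499 -0.0048 -0.0301] [-0.06 -0.11  1.02] w -0.0002 ff 0.0
 19.88 [ 0.5497 -0.0048  0.0297] [ 0.01 -0.7  -0.08] w -0.0001 ff 0.0
```

View pics/s3.png

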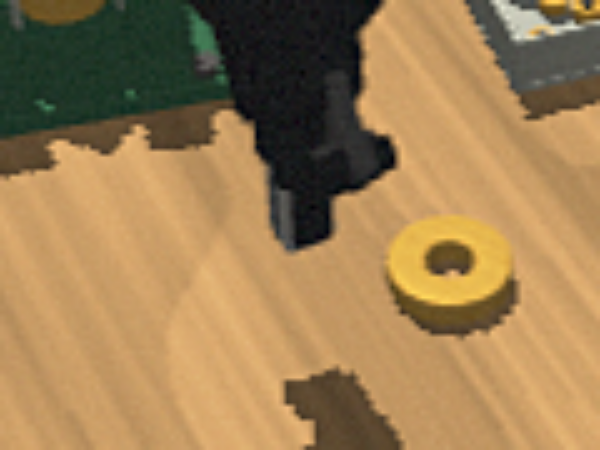

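The side crop shows the shut tips at crop (300,245), about 11 px above where the reported TCP should be at crop (300,300). So the true tips are some 30–40 mm above the reported TCP, and a hidden tool offset is present. I continue the probe lower and check for a lateral offset at contact.

Run:
```python
from h import *
import pickle
x,y=.55,-.0048
arm.move_linear([x,y,-.028],v=.12)
z=probe(x,y,-.028,-.06,wait=.03)
s,w=optics.get_image("side"),optics.get_image("wrist");pickle.dump((s,w),open("p3.pkl","wb"));st()
arm.move_linear([x,y,.0],v=.15);st()
p=project(s,[x,y,.0]).astype(int);print(p,project(w,[x,y,0]),project(w,[x-.011,y,0]))
a=cv2.resize(s["frame"][p[1]-40:p[1]+20,p[0]-40:p[0]+40],(400,300));b=cv2.resize(w["frame"][230:350,240:400],(400,300))
cv2.imwrite("pics/s4.png",np.hstack([a,b]))
```

```text
contact -0.034 -0.03371284831088761 [0.06396109 0.64921276 3.77563501] 0.6076603655547158
 21.47 [ 0.5504 -0.0048 -0.0337] [-0.22  0.71  4.95] w -0.0002 ff 2.25
 21.84 [ 5.506e-01 -4.800e-03  2.000e-04] [-0.38 -0.55 -0.12] w -0.0003 ff 0.0
[306 268] [318.95578069 311.13106538] [318.68593825 284.63739738]
```

View pics/s4.png

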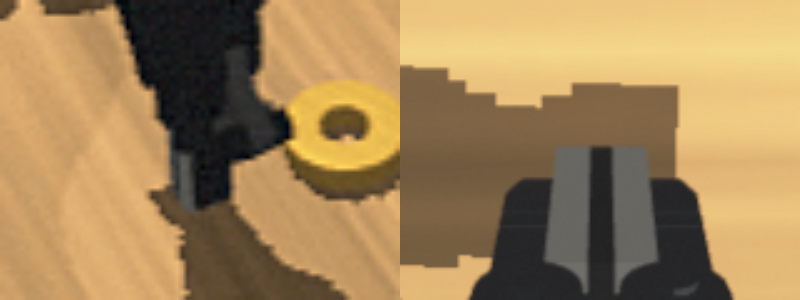

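Contact came at reported z = -0.0335, so the true tip is 33.5 mm above the reported TCP. Laterally the tip sits within about 2 mm of the expected spot: wrist row 289 against 285, column 320 against 319. I add this offset and grasp the ring again.

```bash
cat >> h.py <<'E'
D=-.0335   # commanded z = true tip z + D
def go(x,y,z,v=.15): arm.move_linear([x,y,z+D],v=v)
def ov(x,y,z,off=180): over(x,y,z+D,off)
def grasp(x,y,z,up,zhi=.06):
    ov(x,y,zhi+z); go(x,y,z,.12); arm.dwell(.15); st("down")
    eoat.clamp(); arm.dwell(.1); o=st("clamp"); go(x,y,z+.02,.08); o=st("lift20")
    if o["width"]<.01: return False
    go(x,y,up,.2); st("up"); return True
E
python3 - <<'E'
from h import *
eoat.gripper_open();arm.move_linear([.55,-.0048,.03],v=.2)
print(grasp(.612,-.0048,-.001,.15))
E
```

```text
down 24.08 [ 0.6129 -0.0048 -0.0334] [ 1.04 -0.55 -0.32] w 0.0857 ff 0.0
clamp 24.63 [ 0.6125 -0.0048 -0.0333] [-2.75 -0.69  6.97] w 0.0491 ff 60.79
lift20 25.03 [ 0.6127 -0.0048 -0.0137] [-0.69  0.04 -2.1 ] w 0.0489 ff 62.15
up 25.84 [ 0.6111 -0.0048  0.1152] [-0.61 -0.49 -1.62] w 0.0489 ff 62.15
True
```

```bash
cat >> h.py <<'E'
V=(.5262,.1975)
def place(x,y,ztop,zrest,zclear):
    """tip heights: approach at ztop, guarded descent, fine steps to zrest, release, retreat to zclear"""
    ov(x,y,ztop); arm.dwell(.25); f0=st("over")["force"][2]
    z=ztop
    while z>zrest-.006:
        z-=.006 if z>zrest+.009 else .0015
        go(x,y,z,.08 if z>zrest+.004 else .04); arm.dwell(.03); o=monitor.observe()
        if o["force"][2]-f0>2.5 or np.hypot(*o["force"][:2])>6:
            print("contact tip z",round(z,4),"rest est",round(zrest,4),np.round(o["force"],2))
            if z>zrest+.006: return False
            break
    eoat.gripper_open(); arm.dwell(.2); st("open"); go(x,y,zclear,.15); st("clear"); return True
E
python3 - <<'E'
from h import *
print(place(*V,.125,.074,.15))
import pickle
w=optics.get_image("wrist");pickle.dump(w,open("p4.pkl","wb"));p=project(w,[*V,.09]);print(p)
cv2.imwrite("pics/w5.png",cv2.resize(w["frame"],(480,360)))
E
```

```text
over 26.98 [0.527  0.1964 0.0916] [-0.27 -0.09 -1.65] w 0.0485 ff 62.14
contact tip z 0.074 rest est 0.074 [-3.99 -2.01  8.32]
open 31.32 [0.5262 0.1975 0.0404] [ 0.12  0.7  -0.3 ] w 0.0853 ff 0.0
clear 31.98 [0.5259 0.1974 0.1159] [-0.74  0.18 -0.02] w 0.0857 ff 0.0
True
[318.83443854 260.2693326 ]
```

View pics/w5.png

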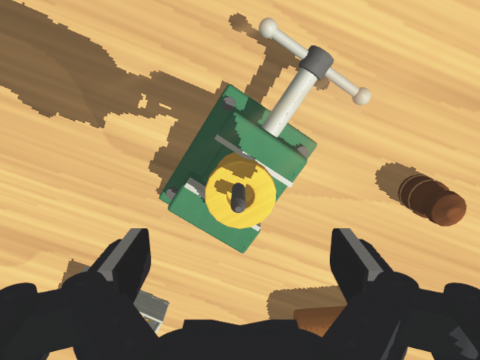

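The ring lies flat round the spindle: ring centre at about (240,190) and spindle at (238,197) in this scaled picture. Next I measure the drum and the dome from the wrist.

Run:
```python
from h import *
import pickle
P=(.5378,-.1916)
ov(*P,.20);arm.dwell(.3);st();w=optics.get_image("wrist")
t,s=optics.get_image("top"),optics.get_image("side");pickle.dump((w,t,s),open("p5.pkl","wb"))
print("proj disc",project(w,[*P,.046]),"stub",project(w,[*P,.082]))
p=project(w,[*P,.046]);H=cv2.cvtColor(w["frame"],cv2.COLOR_BGR2HSV)
for dx,dy in((-25,0),(25,0),(0,-25),(0,25),(60,0),(0,-60)): print((dx,dy),H[int(p[1])+dy,int(p[0])+dx])
for nm,lo,hi in(("brown",[0,120,60],[14,255,255]),("yellow",[19,140,150],[32,255,255]),("dark",[0,0,0],[179,120,75])):
    c=comps(hsv(w,lo,hi),30); c=[k for k in c if np.hypot(k[1][0]-p[0],k[1][1]-p[1])<90]; print(nm,c,[np.round(plane(w,k[1],.046),4).tolist() for k in c])
x,y=p.astype(int)
cv2.imwrite("pics/w6.png",cv2.resize(w["frame"][y-90:y+90,x-120:x+120],None,fx=3,fy=3)); print(x,y)
```

```text
33.78 [ 0.538  -0.1909  0.1664] [-0.55  0.53  0.06] w 0.0852 ff 0.0
proj disc [318.4114784  218.02712571] stub [318.276389   230.81388973]
(-25, 0) [ 13 164 187]
(25, 0) [ 13 165 206]
(0, -25) [ 13 161 173]
(0, 25) [ 13 166 203]
(60, 0) [ 17 128 214]
(0, -60) [ 17 126 215]
brown [(5309.0, [322.6, 214.7], [80.2, 84.4])] [[0.5364, -0.1878, 0.046]]
yellow [(131.5, [324.1, 217.5], [17.0, 20.9])] [[0.5388, -0.1875, 0.046]]
dark [(103.5, [321.4, 222.1], [9.7, 17.9])] [[0.5415, -0.1905, 0.046]]
318 218
```

View pics/w6.png

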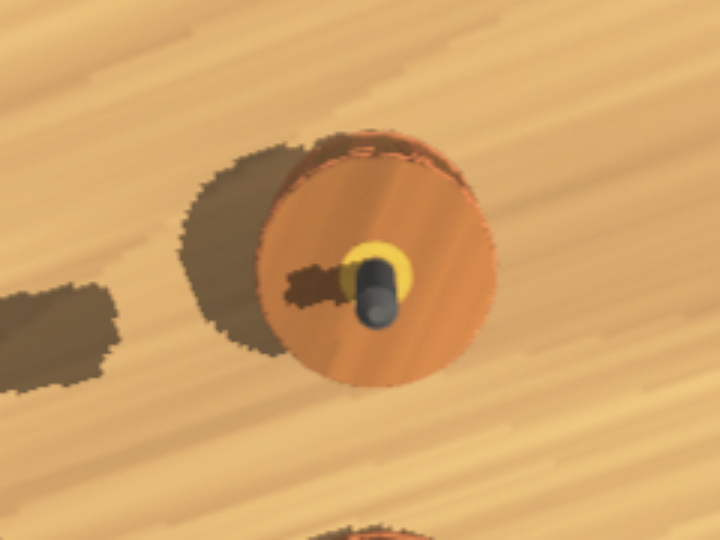

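The drum's top disc is centred at crop (377,269), which is (323.7,217.7) full-size, and the stub tip is at crop (377,310), full (323.7,231.3). The disc measures about 59 mm across, so this is the right drum. I grasp it with a guarded descent.

```bash
cat >> h.py <<'E'
def gdown(x,y,z0,z1,dz=.005,thr=4):
    f0=monitor.observe()["force"][2]; z=z0
    while z>z1+1e-6:
        z=max(z1,z-dz); go(x,y,z,.1); f=monitor.observe()["force"]
        if f[2]-f0>thr: print("guard",z,f); return False
    return True
E
python3 - <<'E'
from h import *
import pickle
w,t,s=pickle.load(open("p5.pkl","rb"))
print(plane(w,(323.7,217.7),.046),tri((w,(323.7,231)),(s,(346,311))),plane(w,(323.7,231),.081))
P=(.5383,-.1882)
ov(*P,.07);arm.dwell(.25);st()
if gdown(*P,.07,.026):
    arm.dwell(.1);st("down");eoat.clamp();arm.dwell(.1);st("clamp");go(*P,.05,.08);st("lift")
    go(*P,.16,.2);st("up")
E
```

```text
[ 0.53889038 -0.18778554  0.046     ] (array([ 0.53991631, -0.18849803,  0.0789903 ]), [6.215597801815377e-06, 6.215597802013043e-06]) [ 0.53939216 -0.18833326  0.081     ]
 34.77 [ 0.5402 -0.1889  0.0386] [0.18 1.16 0.9 ] w 0.0854 ff 0.0
down 37.12 [ 0.5383 -0.1882 -0.0075] [-0.4  -0.81  0.26] w 0.0857 ff 0.0
clamp 37.59 [ 0.5387 -0.1885 -0.0068] [-1.31  0.28  5.26] w 0.0578 ff 64.08
lift 38.04 [ 0.5386 -0.1883  0.0168] [-0.61 -0.29 -1.61] w 0.0576 ff 64.36
up 38.74 [ 0.5375 -0.1879  0.1253] [ 0.24 -0.24 -2.14] w 0.0574 ff 64.39
```

Run:
```python
from h import *
import pickle
print(place(*V,.151,.113,.2))
w=optics.get_image("wrist");s=optics.get_image("side");pickle.dump((w,s),open("p6.pkl","wb"))
p=project(w,[*V,.133]);print(p)
for nm,lo,hi in(("brown",[0,120,60],[14,255,255]),("yellow",[19,140,150],[32,255,255])):
    c=[k for k in comps(hsv(w,lo,hi),30) if np.hypot(k[1][0]-p[0],k[1][1]-p[1])<70]; print(nm,c,[np.round(plane(w,k[1],.133),4).tolist() for k in c])
q=(.487,-.378)
ov(*q,.20);arm.dwell(.3);st();w=optics.get_image("wrist");pickle.dump(w,open("p7.pkl","wb"))
p=project(w,[*q,.028]);print(p)
c=[k for k in comps(hsv(w,[0,100,60],[14,255,255]),60) if np.hypot(k[1][0]-p[0],k[1][1]-p[1])<120];print(c,[np.round(plane(w,k[1],.01),4).tolist() for k in c])
x,y=p.astype(int);a=cv2.resize(w["frame"][y-60:y+60,x-80:x+80],(400,300))
w,s=pickle.load(open("p6.pkl","rb"));x,y=project(s,[*V,.13]).astype(int);print(project(s,[*V,.169]),x,y)
cv2.imwrite("pics/w7.png",np.hstack([a,cv2.resize(s["frame"][y-45:y+45,x-60:x+60],(400,300))]))
```

```text
over 40.42 [0.5266 0.1966 0.1175] [-0.55 -0.01 -2.01] w 0.0575 ff 64.27
contact tip z 0.112 rest est 0.113 [-3.83 -1.42 11.22]
open 44.13 [0.5262 0.1975 0.0783] [-0.01 -0.27 -0.2 ] w 0.0857 ff 0.0
clear 44.87 [0.5257 0.1973 0.1658] [-0.68 -0.38 -0.09] w 0.0856 ff 0.0
True
[318.85431234 256.25182824]
brown [(9714.0, [318.9, 251.3], [105.5, 117.4])] [[0.5235, 0.1965, 0.133]]
yellow [(218.0, [325.3, 257.6], [18.4, 27.8])] [[0.5257, 0.201, 0.133]]
 47.34 [ 0.4874 -0.3776  0.1666] [ 0.35  0.26 -0.55] w 0.0851 ff 0.0
[319.04318537 212.71083763]
[(3262.0, [316.6, 207.4], [64.0, 64.9])] [[0.4854, -0.3794, 0.01]]
[249.58203793 149.17593431] 251 164
```

View pics/w7.png

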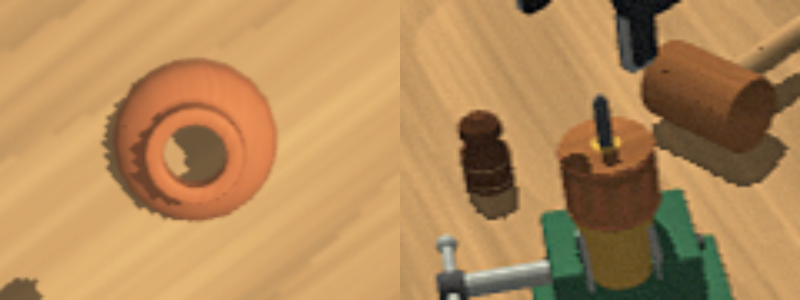

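The dome (left half) has its neck centre at (195,153) in the crop, full (317,213.2), and its rim centre at full (317,207.6). The right half shows the drum standing upright on the spindle, with its stub tip at side (251,148) against a predicted (249.6,149.2). Now I measure the stub in the wrist view and grasp the dome.

Run:
```python
from h import *
import pickle
w,s=pickle.load(open("p6.pkl","rb"));p=project(w,[*V,.15])
c=[k for k in comps(hsv(w,[0,0,0],[179,130,110]),30) if np.hypot(k[1][0]-p[0],k[1][1]-p[1])<50]
print(p,project(w,[*V,.169]),c)
m=hsv(w,[0,0,0],[179,110,120])[int(p[1])-30:int(p[1])+40,int(p[0])-25:int(p[0])+30]
ys,xs=np.nonzero(cv2.morphologyEx(m,cv2.MORPH_OPEN,np.ones((3,3),np.uint8)));ys=ys+int(p[1])-30;xs=xs+int(p[0])-25
for r in range(ys.min(),ys.max()+1,4): print(r,xs[ys==r].min() if (ys==r).any() else None,xs[ys==r].max() if (ys==r).any() else None)
w7=pickle.load(open("p7.pkl","rb"));s5=pickle.load(open("p5.pkl","rb"))[2]
print("dome",plane(w7,(317,213.2),.028),plane(w7,(317,207.6),.004),tri((w7,(317,213.2)),(s5,(376,439.5))))
```

```text
[318.80291987 267.29608906] [318.73480609 281.93376309] [(531.0, [319.7, 271.4], [19.5, 38.0])]
254 316 323
258 312 327
262 312 328
266 312 328
270 311 329
274 311 329
278 311 329
282 311 329
286 311 329
290 314 325
dome [ 0.48632122 -0.37952118  0.028     ] [ 0.48673899 -0.38003044  0.004     ] (array([ 0.4870524 , -0.37986025,  0.02636122]), [0.00044246241185744585, 0.0004424624118575796])
```

Run:
```python
from h import *
P=(.4865,-.3797)
ov(*P,.06);arm.dwell(.2)
if gdown(*P,.06,.018,.011):
    arm.dwell(.15);st("down");eoat.clamp();arm.dwell(.1);st("clamp");go(*P,.035,.08);o=st("lift")
    if o["width"]>.02:
        go(*P,.2,.25);arm.dwell(.1);st("up")
        import pickle;w=optics.get_image("wrist");pickle.dump(w,open("p8.pkl","wb"))
        p=project(w,[*P,.2+D+.0335]);print(p,[k for k in comps(hsv(w,[0,100,60],[14,255,255]),100)][:3])
        s=optics.get_image("side");x,y=project(s,[*P,.2]).astype(int);print(x,y)
        cv2.imwrite("pics/w8.png",cv2.resize(s["frame"][max(0,y-60):y+60,x-80:x+80],(480,360)))
```

```text
down 49.38 [ 0.4866 -0.3798 -0.0152] [-0.27  0.14  0.02] w 0.0856 ff 0.0
clamp 50.06 [ 0.4867 -0.3798 -0.0149] [-1.05  1.04  4.84] w 0.0288 ff 58.87
lift 50.42 [ 0.4871 -0.3802  0.0023] [-1.07  0.37 -1.37] w 0.0293 ff 59.28
up 51.33 [ 0.4852 -0.3787  0.164 ] [ 0.17 -0.85 -0.56] w 0.029 ff 59.32
[319.960112   318.73238743] [(10935.0, [320.1, 294.3], [117.4, 129.3]), (9540.5, [589.7, 275.8], [106.4, 128.5]), (2885.5, [26.3, 400.5], [47.1, 84.4])]
383 377
```

View pics/w8.png

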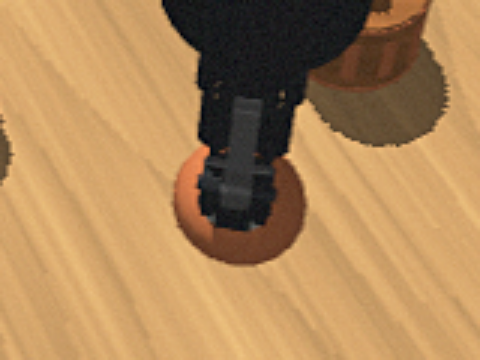

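The dome is held by its neck and looks level, at about (240,210) in the picture. I place it on the stub.

Run:
```python
from h import *
import pickle
print(place(.527,.198,.198,.151,.23))
w=optics.get_image("wrist");s=optics.get_image("side");pickle.dump((w,s),open("p9.pkl","wb"))
X=[.527,.198];p=project(w,[*X,.161]);print(p,project(w,[*X,.137]),project(s,[*X,.161]))
c=[k for k in comps(hsv(w,[0,100,60],[14,255,255]),100) if np.hypot(k[1][0]-p[0],k[1][1]-p[1])<90];print(c)
k=(.49,.36);ov(*k,.2);arm.dwell(.3);st();w2=optics.get_image("wrist");t=optics.get_image("top");pickle.dump(w2,open("p10.pkl","wb"))
p2=project(w2,[*k,.045]);H=cv2.cvtColor(w2["frame"],cv2.COLOR_BGR2HSV);print(p2,H[int(p2[1]),int(p2[0])])
print([q for q in comps(hsv(w2,[0,0,0],[14,255,125]),200) if np.hypot(q[1][0]-p2[0],q[1][1]-p2[1])<90])
f=lambda i,p:i["frame"][max(0,int(p[1])-60):int(p[1])+60,int(p[0])-80:int(p[0])+80]
q=project(s,[*X,.15]);S=s["frame"][int(q[1])-45:int(q[1])+45,int(q[0])-60:int(q[0])+60];print(q.astype(int))
cv2.imwrite("pics/w9.png",np.vstack([np.hstack([cv2.resize(f(w,p),(400,300)),cv2.resize(f(w2,p2),(400,300))]),np.hstack([cv2.resize(S,(400,300)),np.zeros((300,400,3),np.uint8)])]))
```

```text
over 53.77 [0.5272 0.1974 0.1645] [ 0.14  0.97 -1.18] w 0.0294 ff 59.32
contact tip z 0.15 rest est 0.151 [-3.29 -0.42  9.55]
open 57.67 [0.527  0.198  0.1165] [-0.12 -1.   -0.07] w 0.0856 ff 0.0
clear 58.36 [0.5267 0.1979 0.1958] [-0.16 -0.97 -0.11] w 0.0857 ff 0.0
True
[318.85945326 254.80855264] [318.91931828 241.96832042] [250.31658637 152.24294745]
[(7942.0, [319.8, 236.5], [95.4, 106.1])]
 59.48 [0.4906 0.3591 0.1669] [ 1.31 -0.04 -0.01] w 0.0857 ff 0.0
[320.52714666 216.5285834 ] [ 11 127  66]
[(1304.5, [333.2, 218.6], [40.7, 45.2])]
[250 156]
```

View pics/w9.png

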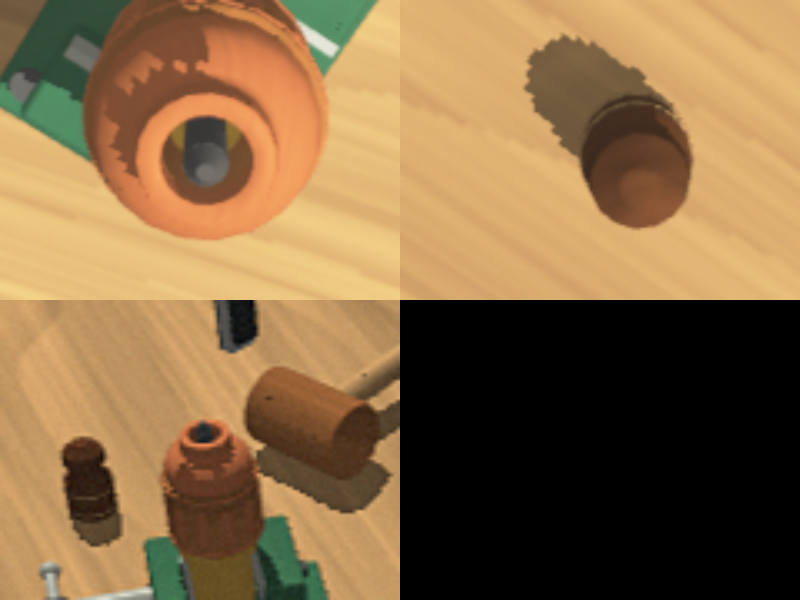

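The dome sits over the stub. Its neck centre is at full (321.4,254.4) and the stub tip at (322,262.8), about 1–1.5 mm beyond my estimate in both axes. The knob bud is centred at full (335,226) in its wrist view. I pick the knob and place it.

Run:
```python
from h import *
import pickle
w2=pickle.load(open("p10.pkl","rb"));w,s=pickle.load(open("p9.pkl","rb"))
t0={"x":0};top=pickle.load(open("p1.pkl","rb"))
a=plane(w2,(335,225.9),.045);print("knob",a,tri((w2,(335.3,225.9)),(top[3],(216,158))))
d=a[:2]/np.hypot(*a[:2]);print("foot edge pred",project(w2,[*(a[:2]-.018*d),.028]),"seen ~(335,194.5)")
print("stub",plane(w,(322,262.8),.169),"neck",plane(w,(321.4,254.4),.161))
P=a[:2]
ov(*P,.075);arm.dwell(.2);st()
if gdown(*P,.075,.003,.012):
    arm.dwell(.15);st("down");eoat.clamp();arm.dwell(.1);st("clamp");go(*P,.02,.08);o=st("lift")
    if o["width"]>.02: go(*P,.19,.25);st("up")
```

```text
knob [0.48941934 0.37314762 0.045     ] (array([0.49083629, 0.37285603, 0.04698799]), [0.0019024503430480333, 0.0019024503430480361])
foot edge pred [333.98654645 198.1685264 ] seen ~(335,194.5)
stub [0.52804007 0.20017623 0.169     ] neck [0.52629214 0.19921813 0.161     ]
 60.34 [0.4913 0.3743 0.0441] [0.9  0.07 1.34] w 0.0857 ff 0.0
down 62.09 [ 0.4896  0.3733 -0.0301] [ 0.02  0.39 -0.54] w 0.0853 ff 0.0
clamp 62.72 [ 0.4897  0.3734 -0.0299] [-1.07 -0.68  5.52] w 0.0347 ff 59.76
lift 63.08 [ 0.49    0.3736 -0.0127] [ 0.4   0.35 -0.29] w 0.0346 ff 59.69
up 63.92 [0.4886 0.3725 0.1549] [-0.96 -0.47  0.84] w 0.0349 ff 59.73
```

Run:
```python
from h import *
import pickle
print(place(.5274,.1993,.187,.164,.26))
arm.dwell(.5)
w=optics.get_image("wrist");s=optics.get_image("side");pickle.dump((w,s),open("p11.pkl","wb"))
X=[.5274,.1993]
for i,n in((w,"w"),(s,"s")):
    p=project(i,[*X,.206]);print(n,"bud",p,"top",project(i,[*X,.221]),[k for k in comps(hsv(i,[0,0,0],[14,255,125]),60) if np.hypot(k[1][0]-p[0],k[1][1]-p[1])<60])
```

```text
over 64.91 [0.5272 0.2006 0.1533] [0.58 0.19 0.44] w 0.0348 ff 59.74
contact tip z 0.163 rest est 0.164 [-2.53 -0.39 10.15]
open 67.64 [0.5274 0.1993 0.1295] [-0.63 -0.24  0.7 ] w 0.0854 ff 0.0
clear 68.44 [0.527  0.1991 0.2257] [ 0.34  1.2  -0.69] w 0.0855 ff 0.0
True
w bud [318.8155695  263.37801035] top [318.76495774 274.17893795] [(3894.5, [313.5, 229.6], [68.0, 103.8]), (95.0, [318.9, 218.7], [8.7, 28.6])]
s bud [247.68086047 132.82222455] top [246.78040874 126.21046598] [(720.5, [253.5, 169.2], [25.3, 40.1]), (467.0, [285.2, 150.6], [20.4, 40.8]), (186.0, [247.2, 134.5], [12.8, 22.4])]
```

The knob made contact within 1 mm of the expected rest height. Its side blob is at (247.2,134.5), on the predicted spindle axis (247.7). The robot is clear, so I hand in.

Run:
```python
from rig import hand_in
print(hand_in())
```

```text
the job is handed in; nothing more can be done
None
```

The ring, drum, dome and knob are stacked on the spindle, each lowered to contact and released, and the job is handed in at about 69 s; no verdict came back, and the knob's seating was checked by contact force and side-camera pixels only, not by eye.

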